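# Unlock the sampling lance from its bayonet dock and stand it in the rinse beaker

## Robot

A 7-joint arm with a two-finger parallel gripper is mounted at the origin on the work surface. World frame = base frame: x ahead of the robot, y to its left, z up, the work surface at z = 0. Lengths are in m, angles in rad, forces in N, time in s.
With the tool pointing down it reaches from about 0.4 to 0.85 m from the base axis. Payload 4.5 kg.
Tool frame: the origin (TCP) lies on the centre line of the jaws, within the pads' length; the fingertips stand ahead of it and the grasp point (between the pads) lies 3 mm ahead of it (r.finger_overhang is the z of the fingertips in the tool frame, in m); z points along the fingers, y is the direction in which the jaws open and shut (so a half turn about z gives the same grasp; the last joint's range is limited). The gripper opens to 88 mm and grips with 3 to 60 N. Pads are 18 mm wide; open, the fingers measure 123 mm over their backs; the gripper's body (75 mm by 187 mm) begins 45 mm behind the grasp point.
Start: joints at [1.135, 0.689, -0.195, 1.565, 0.157, 0.902, -0.215], TCP at [0.283, -0.557, 0.23] pointing down, gripper open.
Joint ranges: [-3.01, 3.01], [-0.46, 2.08], [-1.47, 1.51], [0.13, 2.56], [-1, 4.14], [0.04, 2.09], [-2.66, 2.66]. Speed limits (rad/s): [2.57, 2.57, 3.14, 3.14, 3.14, 3.14, 3.14].

## Interface

Orientations are given as a unit quaternion [x, y, z, w].
In Python, from plant import get_state, snapshot, camera_model, workorder, boxes_of, mark_of, r gives the robot as it stands.
- The arm moves only by the tool jog_arm, never from a script. Its argument "rows" is a list of rows, each a list of 2 entries, a list of its own where there are three numbers: the shift along the tool's x, y, z normalised to -1 to 1, where 1 is 75 cm, then the turn about the tool's z normalised to -1 to 1, where 1 is 2 rad. A call has 1 to 20 rows; each row is the pose to reach, as a shift and turn from the pose commanded when the call began, along the tool's axes at that moment; what a row does not reach only later rows make up. A row lasts 1/12 s, in which the tool goes at most 41.7 mm and 7.16 degrees, less where a joint would pass 70% of its speed; a pose out of reach is approached as far as the arm can. A call with a number of a shift or a turn outside -1 to 1 is refused whole. A call with a gripper value outside its range is refused whole. "gripper" is the finger opening in mm, from 0 to 88.1, set as the call begins (left out, the last holds). The fingers move at their own pace and stop on an object; "newtons" is the grip in N (left out, the last holds). Time passes only in rows, so rows that repeat a pose let the fingers close. It gives the time, the measured TCP pose, the force and the opening at its end, in the units of the state.
- get_state(): the state, without advancing time (a new reading comes with each control period).
- snapshot(name): name is "scene" or "top"; returns the picture (420x560x3 uint8, red, green, blue); there is no depth.
- camera_model(name): a dict with "mtx" (3x3 intrinsics, pixels), "extrinsics" (4x4, takes a point from camera to world coordinates). Camera axes: x right, y up, looking along -z (the intrinsics and any distortion apply to the point x, -y, -z); pixel columns grow to the right and rows downward; lengths in m; the calibration is good to about 2 mm. A picture is of the moment at which its call begins. camera_model takes no time and is no camera call.
- workorder.finish_job(): hands the job in, once; it reports no verdict.
Trained networks look in the newest picture that a camera, given by its name, has taken for a name from the list of things; names that differ only in an ending like _2 or _b are one class to them, and where a whole thing is asked for, a point or a joint stands for the part that bears it (a point fixed in the world has none). Each returns a list of dicts, best first, with "p" (0 to 1); they miss things now and then, are a little off and sometimes report something else, mostly with a low value. They report only what shows in the picture. A call takes as long as a camera call. They do not tell look-alikes from the thing itself.
- boxes_of(thing, camera): "rect" ([left, top, right, bottom] in pixels, round what is visible of it).
- mark_of(thing, camera): "pixel" ([row, column] in pixels: a listed point, or the origin of a listed thing).
The state is a dict: "clock": time; "q": joint angles; "qd": joint speeds; "joint_torque": joint torques, N m; "tool_pos": TCP position; "eef_rot": TCP orientation; "contact_force": force on the tool from outside, world axes, zero at the start; "moment": the same for the moment, N m; "opening": opening from 0.0 (shut) to 1.0 (fully open).
Only numpy, scipy, OpenCV 4.12 (cv2) and the standard library are available. Lean on these libraries where they do the work, as an engineer would, in place of code of your own. Each camera call takes 0.05 s, during which the arm holds its last target.

## Task

Take the sampling lance with the flat paddle head out of its upright dock and stand it, foot first, in the empty steel beaker. It is bayonet-locked: pull up lightly on the head while turning it anticlockwise (seen from above), by anything up to about 80 degrees, until you feel the pin come into its slot, then draw it straight up, never forcing it. Lower it until its foot is down on the beaker's bottom before you let go, and leave the round-knobbed lance and everything else where it stands, with the beaker upright.

Things in the scene. Friction and masses are not known exactly. Their poses are not given: they have to be found in the camera images.
- lance: Steel lance, 0.22 kg, upright in dock. Origin at the centre of its foot, z towards the head. Rod 12 mm diameter up to 115 mm; flange 60 mm diameter at 115-121 mm, sitting on the dock's rim; flat paddle head at 121-173 mm, 40 mm wide along x, 14 mm thick along y (grip across this). A 7 mm cross pin, 40 mm long, runs along x at 100 mm height, locked under the dock's ring.
- lance_head (a point): Middle of the paddle head, 150 mm above the lance's foot; axes as the lance's.
- dock: Fixed dock holding the lance: tube 62 mm diameter, 125 mm high, on a 90 mm disc. Origin under its centre. Hidden in the top 8 mm is a ring with a 11 mm slot for the pin, 16 to 79 degrees anticlockwise (from above) of the pin's start; the dock's yaw does not tell it. Elsewhere the pin is blocked after 3 mm of lift. It passes within about 6 degrees of the slot; no stop. Clear when raised 115 mm.
- beaker: Loose empty steel beaker with nearly straight sides, 0.6 kg, 96 mm diameter, 90 mm high, wall 3 mm, inner floor 4 mm above its underside. Origin at the centre of its underside, z up. The lance may lean on its rim once let go.
- dock2: A second dock of the same shape, holding the other lance; leave alone.
- lance2: The other steel lance, same rod and flange, but with a round knob head (36 mm diameter, top at 146 mm above its foot, 156 mm above the bench) instead of the paddle; origin at its foot. Leave alone in dock2.
- funnel: Bystander: steel funnel-shaped cone, 84 mm diameter, 65 mm high; origin under its centre.
- dish: Bystander: small glass bowl, 80 mm diameter, 30 mm high; origin under its centre.
- jar: Bystander: white jar, 60 mm diameter, 100 mm high; origin under its centre.
- black_pot: Bystander: black plastic pot, 52 mm diameter, 55 mm high; origin under its centre.
- spatula: Bystander: spatula 180 mm long lying on the bench.
- brush: Bystander: brush 170 mm long lying on the bench.
- carton: Bystander: paper carton with a grey band, 60 x 110 x 40 mm; origin under its centre.
Things that resemble listed ones, but are neither listed nor needed, are in the scene too. What is shaped like the dock but green or red is not meant. What is shaped like the lance but purple is not meant.

How it is judged:
By the outcome, as a careful person would: the job done as asked, in the order asked, and still so for the second after the job is handed in, with the robot touching nothing.
It also fails if it takes over 64 s, if anything falls off the work surface, if the arm or the gripper's body presses on something with over 40 N, if the wrist force passes 120 N, or if a joint passes its speed limit or range.

## Working session

There is one attempt and no reset: what is moved stays moved. The work goes in short steps, Python scripts to look and compute and a tool call to move; the robot and the scene stay as the last step left them, time stands still between calls to the robot, and variables do not carry over. Pictures are saved under pics/ and viewed, and the job is handed in when it is done.

Besides the shell and the picture viewer there is one more tool, called after "Call:" in YAML: its name, and indented under it one key for each argument. jog_arm: Moves the arm, as the interface text tells. Scaled input: -1 to 1 covers 75 cm each way for a shift and 2 rad each way for a turn. Its arguments: {"type":"object","properties":{"rows":{"type":"array"},"gripper":{"type":"number"},"newtons":{"type":"number"}},"required":["rows"]}

```bash
mkdir -p pics; ls
cat > h.py <<'E'
import numpy as np, cv2
from plant import get_state, snapshot, camera_model, workorder, boxes_of, mark_of, r
def save(n,f,crop=None,s=1):
    im=snapshot(n)
    if crop: a,b,c,d=crop; im=im[b:d,a:c]
    im=cv2.resize(im,None,fx=s,fy=s,interpolation=cv2.INTER_CUBIC)
    cv2.imwrite(f,im[:,:,::-1])
def ray(n,row,col):
    m=camera_model(n);K=np.array(m['mtx']);T=np.array(m['extrinsics'])
    d=m.get('dist',m.get('distortion'))
    p=cv2.undistortPoints(np.array([[[col,row]]],float),K,None if d is None else np.array(d,float))[0,0]
    v=T[:3,:3]@np.array([p[0],-p[1],-1]); return T[:3,3],v
def at(n,row,col,z):
    o,v=ray(n,row,col); return o+v*(z-o[2])/v[2]
def proj(n,P):
    m=camera_model(n);K=np.array(m['mtx']);T=np.array(m['extrinsics'])
    c=T[:3,:3].T@(np.array(P)-T[:3,3]); c=np.array([c[0],-c[1],-c[2]]); u=K@c; return u[:2]/u[2]
E
python3 - <<'E'
from h import *
for n in('scene','top'):
    save(n,f'pics/{n}0.png',s=1.4); m=camera_model(n); print({k:np.round(np.array(v),3).tolist() for k,v in m.items()})
    for t in('lance','dock','beaker','lance_head','lance2'):
        print(n,t,[(round(d['p'],2),np.round(d['rect']).tolist()) for d in boxes_of(t,n)],[(round(d['p'],2),np.round(d['pixel'],1).tolist()) for d in mark_of(t,n)])
print(get_state(), r.finger_overhang)
E
```

```text
pics
{'mtx': [[454.879, 0.0, 279.379], [0.0, 454.879, 215.448], [0.0, 0.0, 1.0]], 'extrinsics': [[-0.719, -0.388, 0.577, 1.173], [0.695, -0.41, 0.59, 0.589], [0.008, 0.825, 0.565, 0.683], [0.0, 0.0, 0.0, 1.0]]}
scene lance [(0.72, [301.0, 176.0, 322.0, 209.0]), (0.67, [419.0, 205.0, 448.0, 278.0]), (0.65, [354.0, 223.0, 382.0, 249.0])] [(0.97, [270.7, 423.2])]
scene dock [(0.88, [370.0, 194.0, 403.0, 255.0]), (0.87, [239.0, 211.0, 274.0, 274.0]), (0.6, [290.0, 209.0, 326.0, 260.0]), (0.56, [341.0, 239.0, 381.0, 295.0])] [(0.73, [262.5, 263.0]), (0.6, [279.9, 359.7]), (0.56, [245.8, 303.5])]
scene beaker [(0.94, [229.0, 170.0, 266.0, 214.0]), (0.31, [300.0, 177.0, 327.0, 212.0])] [(0.69, [208.6, 247.9])]
scene lance_head [(0.88, [418.0, 206.0, 449.0, 277.0]), (0.78, [300.0, 177.0, 324.0, 211.0])] [(0.98, [221.0, 435.1]), (0.57, [189.8, 312.4])]
scene lance2 [(0.72, [301.0, 176.0, 322.0, 209.0]), (0.67, [419.0, 205.0, 448.0, 278.0]), (0.65, [354.0, 223.0, 382.0, 249.0])] [(0.97, [270.7, 423.2])]
{'mtx': [[402.25, 0.0, 282.89], [0.0, 402.25, 201.184], [0.0, 0.0, 1.0]], 'extrinsics': [[-
[... 973 characters left out ...]
ray([ 1.13483608,  0.68908281, -0.1946    ,  1.5652484 ,  0.15728923,
        0.90251758, -0.21508966]), 'qd': array([ 1.03194006e-03,  1.38095715e-03,  3.65680295e-04, -7.54108168e-04,
        7.25729232e-05,  6.96900956e-04,  1.50123050e-03]), 'joint_torque': array([ 6.09932868e-04, -5.27510047e+01, -1.26661364e+00, -1.53748494e+01,
       -5.18412399e-02, -5.74241676e-04,  4.08098890e-05]), 'tool_pos': array([ 0.28296735, -0.55732729,  0.22986724]), 'eef_rot': array([9.72539955e-01, 2.32735971e-01, 2.49696249e-05, 5.81346891e-05]), 'contact_force': array([-0.41135032, -0.62731951, -0.25289627]), 'moment': array([ 0.02613353, -0.01915697,  0.00412423]), 'opening': 1.0015438260041207} 0.022
```

View pics/scene0.png

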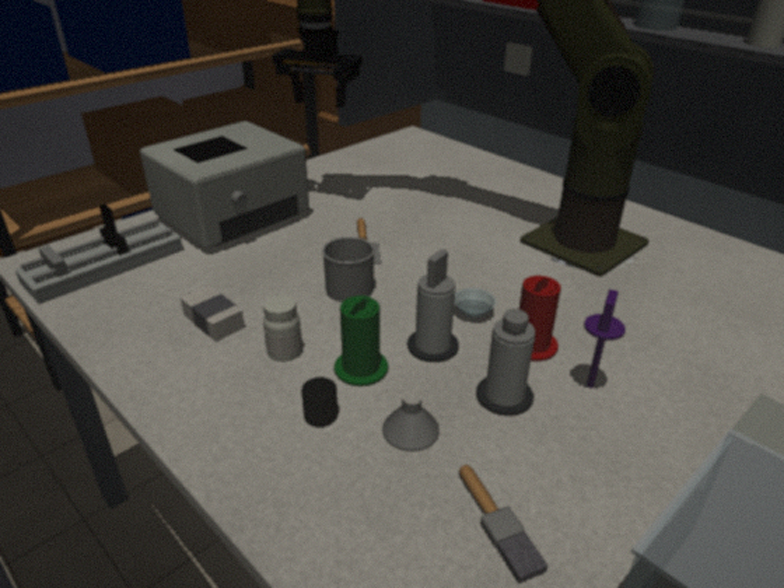

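View pics/top0.png

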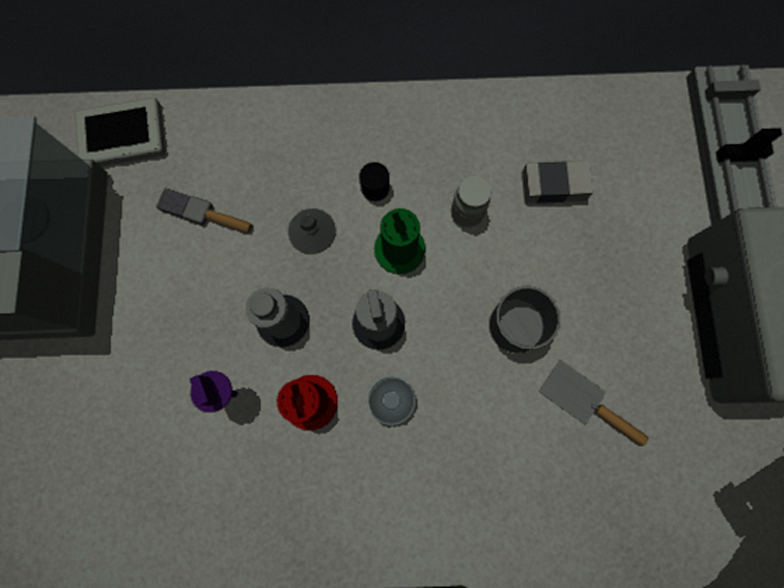

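Candidates for the lance are the grey dock with the paddle at top (269,218) / scene (312,190), the grey dock with the round knob at top (190,218) / scene (368,230), and the free purple one at scene (432,240). The grey paddle one fits the description, because the others have a knob or are purple. I'll confirm it with crops.

Run:
```python
from h import *
a=snapshot('top')[190:270,230:310]; b=snapshot('scene')[165:265,280:360]
a=cv2.resize(a,(560,560),interpolation=cv2.INTER_CUBIC);b=cv2.resize(b,None,fx=5.6,fy=5.6,interpolation=cv2.INTER_CUBIC)[:560]
im=np.hstack([a,b])[:, :, ::-1]; im=np.clip(im*1.5,0,255).astype('uint8')
cv2.imwrite('pics/c1.png',cv2.resize(im,(796,int(560*796/im.shape[1])))) ; print(im.shape)
a=snapshot('top')[195:260,340:405]
cv2.imwrite('pics/c2.png',np.clip(cv2.resize(a,None,fx=8,fy=8,interpolation=cv2.INTER_CUBIC)[:,:,::-1]*1.5,0,255).astype('uint8'))
```

```text
(560, 1008, 3)
```

View pics/c1.png

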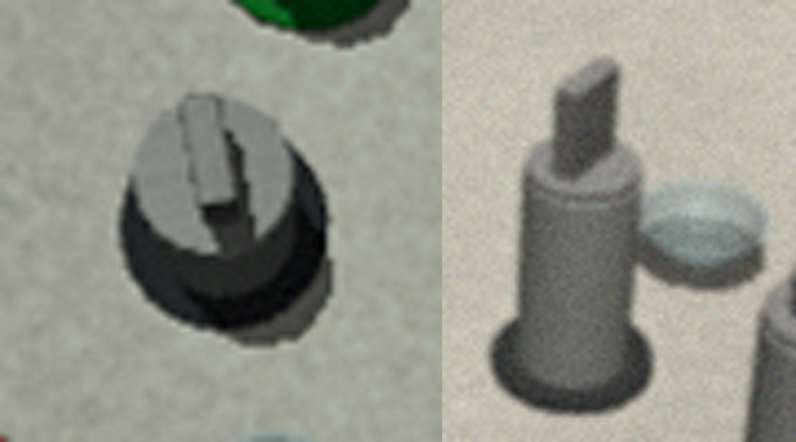

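View pics/c2.png

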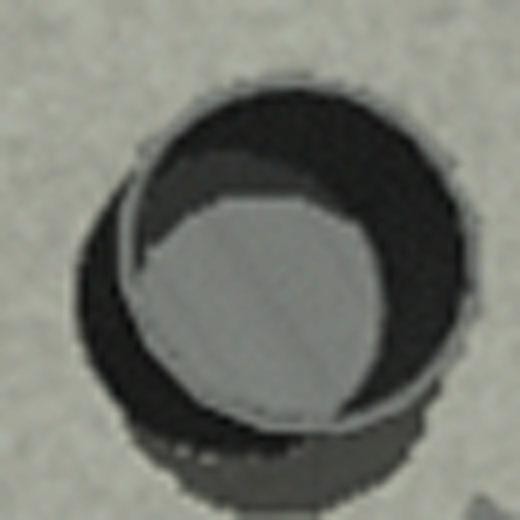

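Run:
```python
from h import *
s=5.525
f=lambda x,y:(190+y/s-.4,230+x/s-.4)
C=[at('top',*f(x,y),.183)[:2] for x,y in((180,97),(218,93),(235,203),(197,207))]
C=np.array(C);print(np.round(C,4),C.mean(0)); d=(C[0]+C[1]-C[2]-C[3])/2;print('len',np.linalg.norm(d),'yaw',np.degrees(np.arctan2(d[1],d[0])),'w',np.linalg.norm(C[1]-C[0]))
print('flange',at('top',*f(213,173),.131))
bk=at('top',195+253/8-.4,340+299/8-.4,.09);print('beaker',bk)
for n,m,z in(('top',(233.4,364.9),0),('scene',(208.6,247.9),0)):print('bk mark',at(n,*m,z))
print('dock marks',at('scene',245.8,303.5,0),at('top',230.2,269.8,0),'head',at('scene',189.8,312.4,.16),at('top',217.6,269.4,.16))
# overlay
c=C.mean(0)
yaw=np.arctan2(d[1],d[0]);u=np.array([np.cos(yaw),np.sin(yaw)]);v=np.array([-u[1],u[0]])
out=[]
for n,(x0,y0,w) in(('top',(230,185,80)),('scene',(275,165,100)),('top',(335,190,80)),('scene',(215,160,80))):
    k=500//w;im=snapshot(n)[y0:y0+w,x0:x0+w];im=cv2.resize(im,None,fx=k,fy=k,interpolation=cv2.INTER_CUBIC);im=np.clip(im*1.4,0,255).astype('uint8')
    def pl(P,col):
        q=np.array([(proj(n,p)-[x0,y0]+.5)*k for p in P]);cv2.polylines(im,[np.round(q).astype(int)],True,col,1)
    th=np.linspace(0,2*np.pi,60)
    ci=lambda c,R,z:[(c[0]+R*np.cos(t),c[1]+R*np.sin(t),z) for t in th]
    for z in(.131,.183): pl([(*(c+a*.02*u+b*.007*v),z) for a,b in((1,1),(1,-1),(-1,-1),(-1,1))],(255,0,0))
    pl(ci(c,.03,.131),(0,255,0));pl(ci(c,.045,0.),(0,0,255))
    pl(ci(bk,.048,.09),(255,0,0));pl(ci(bk,.048,0),(0,255,0))
    out.append(cv2.resize(im,(400,400)))
cv2.imwrite('pics/o1.png',cv2.resize(np.vstack([np.hstack(out[:2]),np.hstack(out[2:])]),(600,600))[:,:,::-1])
# others
for nm in('dish','funnel','jar'):
    m=mark_of(nm,'top');print(nm,[(round(e['p'],2),np.round(at('top',*e['pixel'],0)[:2],3)) for e in m])
print('green',at('top',160,286,.125),'red',at('top',285,214,.125),'knob',at('top',215,189,.156))
```

```text
[[0.532  0.032 ]
 [0.5329 0.0186]
 [0.4935 0.0138]
 [0.4925 0.0271]] [0.51272246 0.02288741]
len 0.039736476428129996 yaw 6.956339289694171 w 0.013465749895028254
flange [0.51370564 0.02284459 0.131     ]
beaker [ 0.5004588  -0.21043243  0.09      ]
bk mark [ 0.49836897 -0.2019106   0.        ]
bk mark [ 0.51453015 -0.20726569  0.        ]
dock marks [0.52340519 0.00904711 0.        ] [0.51466807 0.02375493 0.        ] head [0.51532825 0.02028278 0.16      ] [0.51509774 0.01923537 0.16      ]
dish []
funnel [(0.76, array([0.684, 0.136]))]
jar [(0.85, array([ 0.703, -0.144]))]
green [ 0.64632702 -0.01932606  0.125     ] red [0.38848201 0.1355333  0.125     ] knob [0.52732436 0.18055047 0.156     ]
```

View pics/o1.png

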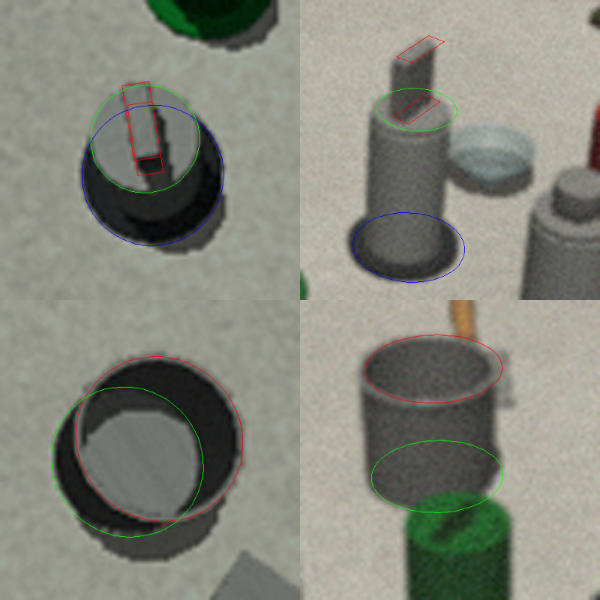

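Both cameras agree on positions except for a 2 px bias in the scene view. The lance axis is at about (0.514, 0.022) with yaw 7°, and the beaker is at about (0.501, -0.211). Next I work out the approach.

```bash
cat >> h.py <<'E'
from scipy.spatial.transform import Rotation as R
def plan(P,yaw_x=None):
    s=get_state();M=R.from_quat(s['eef_rot']).as_matrix();p=s['tool_pos']
    d=M.T@(np.array(P)-p)/.75; y=np.arctan2(M[1,0],M[0,0]);t=0
    if yaw_x is not None: t=-((np.radians(yaw_x)-y+np.pi)%(2*np.pi)-np.pi)/2
    print('t',round(s['clock'],2),'pos',np.round(p,4),'tilt',np.round(M[:,2],4),'yawx',round(np.degrees(y),2),'shift',np.round(d,4),'turn',round(t,4),'q',np.round(s['q'],2),'F',np.round(s['contact_force'],1),np.round(s['moment'],2),'op',round(s['opening'],3))
E
python3 - <<'E'
from h import *
plan((.514,.022,.33),7.0)
for c in((490,300),(490,180),(545,290)): print(at('top',c[1],c[0],.1))
E
```

```text
t 1.6 pos [ 0.283  -0.5573  0.2299] tilt [ 1.e-04 -1.e-04 -1.e+00] yawx 26.92 shift [ 0.6244 -0.5493 -0.1336] turn 0.1738 q [ 1.13  0.69 -0.19  1.57  0.16  0.9  -0.22] F [ 0.1 -0.4 -0.1] [-0.02 -0.04  0.  ] op 1.001
[ 0.33754744 -0.42560163  0.1       ]
[ 0.59162978 -0.46465705  0.1       ]
[ 0.35316095 -0.54180055  0.1       ]
```

Call:
jog_arm:
  rows:
    - [[0,0,-0.05],0]
    - [[0,0,-0.1],0]
    - [[0,0,-0.134],0]
    - [[0.624,-0.549,-0.134],0.174]
    - [[0.624,-0.549,-0.134],0.174]
    - [[0.624,-0.549,-0.134],0.174]
    - [[0.624,-0.549,-0.134],0.174]
    - [[0.624,-0.549,-0.134],0.174]
    - [[0.624,-0.549,-0.134],0.174]
    - [[0.624,-0.549,-0.134],0.174]
    - [[0.624,-0.549,-0.134],0.174]
    - [[0.624,-0.549,-0.134],0.174]
    - [[0.624,-0.549,-0.134],0.174]
    - [[0.624,-0.549,-0.134],0.174]
    - [[0.624,-0.549,-0.134],0.174]
    - [[0.624,-0.549,-0.134],0.174]
    - [[0.624,-0.549,-0.134],0.174]
    - [[0.624,-0.549,-0.134],0.174]
    - [[0.624,-0.549,-0.134],0.174]
    - [[0.624,-0.549,-0.134],0.174]
  gripper: 88

```text
clock: 3.27
tool_pos: [0.5143, 0.0248, 0.3302]
eef_rot: [0.998, 0.064, 0.0, -0.001]
contact_force: [-0.3, -0.5, -0.2]
opening: 1.0
```

Run:
```python
from h import *
plan((.514,.022,.245),7)
save('top','pics/t1.png',(180,100,380,300),3);save('scene','pics/s1.png',(220,60,420,260),3)
```

```text
t 3.27 pos [0.5143 0.0248 0.3302] tilt [ 3.0e-04  1.1e-03 -1.0e+00] yawx 7.32 shift [-0.0009  0.0038  0.1136] turn 0.0028 q [ 0.01  0.42 -0.22  1.75  0.11  0.98 -1.69] F [-0.3 -0.5 -0.2] [-0.01  0.04 -0.02] op 1.0
```

View pics/s1.png

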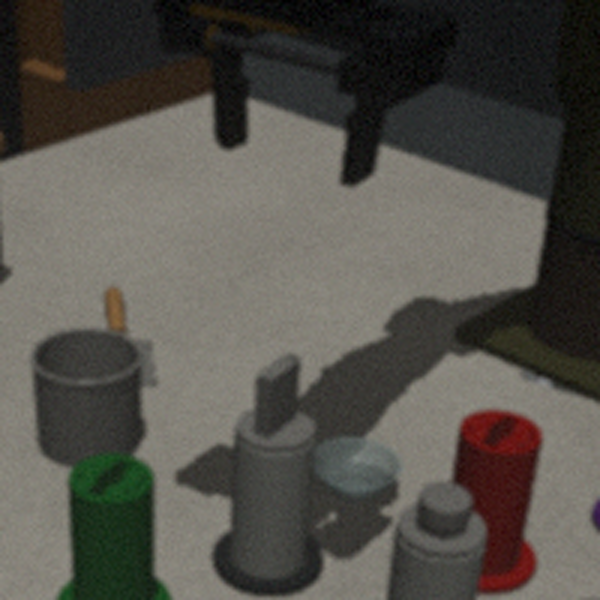

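Run:
```python
from h import *
s=get_state();M=R.from_quat(s['eef_rot']).as_matrix();p=s['tool_pos'];
for o in (-.052,.052): print([np.round((proj(n,p+M@np.array([0,o,.022]))-(np.array([220,60]) if n=='scene' else [180,100]))*3) for n in('scene','top')])
```

```text
[array([355., 222.]), array([162., 321.])]
[array([229., 182.]), array([350., 291.])]
```

View pics/t1.png

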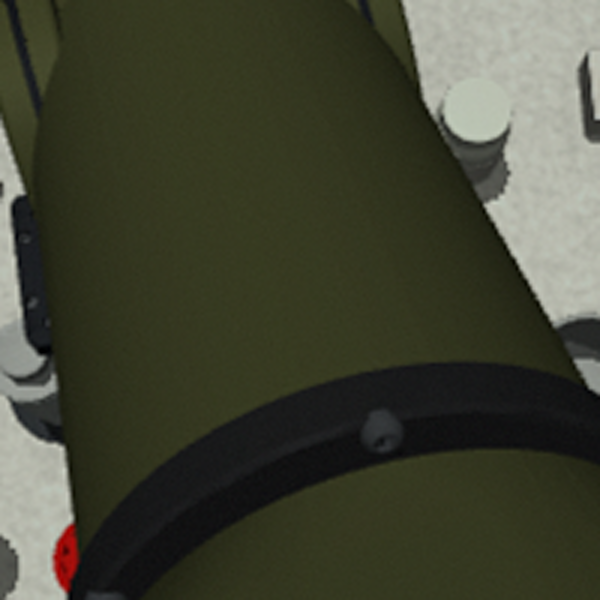

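The fingertips look about 12 px higher in the scene view than I projected. I'll go down partway, staying clear of the head, and check again.

Call:
jog_arm:
  rows:
    - [[-0.001,0.004,0.05],0.003]
    - [[-0.001,0.004,0.1],0.003]
    - [[-0.001,0.004,0.113],0.003]
    - [[-0.001,0.004,0.113],0.003]
    - [[-0.001,0.004,0.113],0.003]

```text
clock: 3.78
tool_pos: [0.5133, 0.0169, 0.2456]
eef_rot: [0.998, 0.057, -0.0, 0.0]
contact_force: [0.1, 0.0, 0.1]
opening: 0.998
```

Run:
```python
from h import *
plan((.514,.022,.157),7)
s=get_state();M=R.from_quat(s['eef_rot']).as_matrix();p=s['tool_pos'];
im=snapshot('scene')[90:270,230:410].copy();im=cv2.resize(im,None,fx=3.3,fy=3.3,interpolation=cv2.INTER_CUBIC);im=np.clip(im*1.6,0,255).astype('uint8')
for o in (-.0615,-.044,.044,.0615):
  q=[(proj('scene',p+M@np.array([a,o,z]))-[230,90]+.5)*3.3 for a in(.009,-.009) for z in (.022,-.03)]
  for u in q[::2]: cv2.circle(im,tuple(np.round(u).astype(int).tolist()),3,(255,0,0),-1)
  for u in q[1::2]: cv2.circle(im,tuple(np.round(u).astype(int).tolist()),3,(0,255,0),-1)
cv2.imwrite('pics/s2.png',im[:,:,::-1])
```

```text
t 3.78 pos [0.5133 0.0169 0.2456] tilt [-7.e-04 -9.e-04 -1.e+00] yawx 6.48 shift [ 0.0018 -0.0067  0.1182] turn -0.0046 q [ 0.    0.52 -0.19  1.88  0.14  0.75 -1.73] F [0.1 0.  0.1] [ 0.04  0.02 -0.04] op 0.998
```

View pics/s2.png

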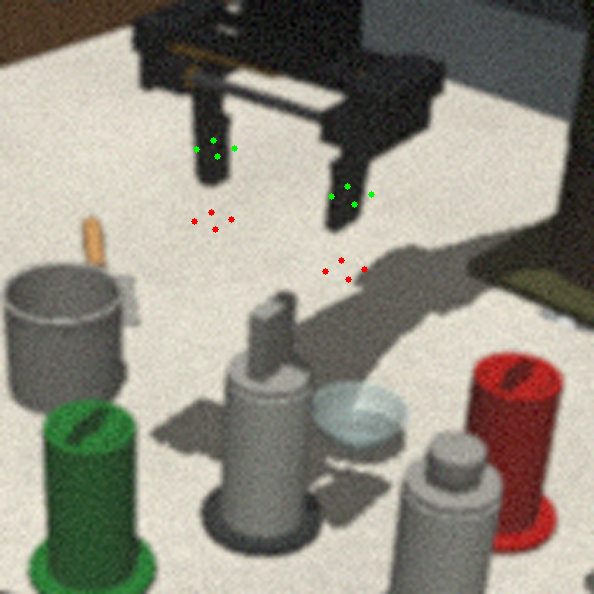

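The whole gripper sits about 13 px off, not just the tips. I'll fit its offset in the picture using the finger and body corners, once the arm has settled.

Run:
```python
from h import *
plan((.514,.022,.157),7)
s=get_state();M=R.from_quat(s['eef_rot']).as_matrix();p=s['tool_pos'];
x0,y0,w,h,k=255,60,120,110,6
im=snapshot('scene')[y0:y0+h,x0:x0+w].copy();im=cv2.resize(im,None,fx=k,fy=k,interpolation=cv2.INTER_CUBIC);im=np.clip(im*3.,0,255).astype('uint8')
def pl(P,col):
  q=np.array([(proj('scene',p+M@np.array(u))-[x0,y0]+.5)*k for u in P]);cv2.polylines(im,[np.round(q).astype(int)],True,col,1)
for z in(.022,-.042):
  for sg in(1,-1): pl([(.009,sg*.044,z),(.009,sg*.0615,z),(-.009,sg*.0615,z),(-.009,sg*.044,z)],(255,0,0))
pl([(.0375,.0935,-.042),(.0375,-.0935,-.042),(-.0375,-.0935,-.042),(-.0375,.0935,-.042)],(0,255,0))
cv2.imwrite('pics/s3.png',im[:,:,::-1])
print(proj('scene',p))
```

```text
t 3.83 pos [0.5141 0.0174 0.2465] tilt [ 1.6e-03 -4.0e-04 -1.0e+00] yawx 6.51 shift [ 0.0004 -0.0062  0.1193] turn -0.0043 q [ 0.    0.52 -0.2   1.88  0.14  0.75 -1.73] F [0.3 0.  0. ] [0.03 0.01 0.03] op 1.0
[313.79531983 154.09576083]
```

View pics/s3.png

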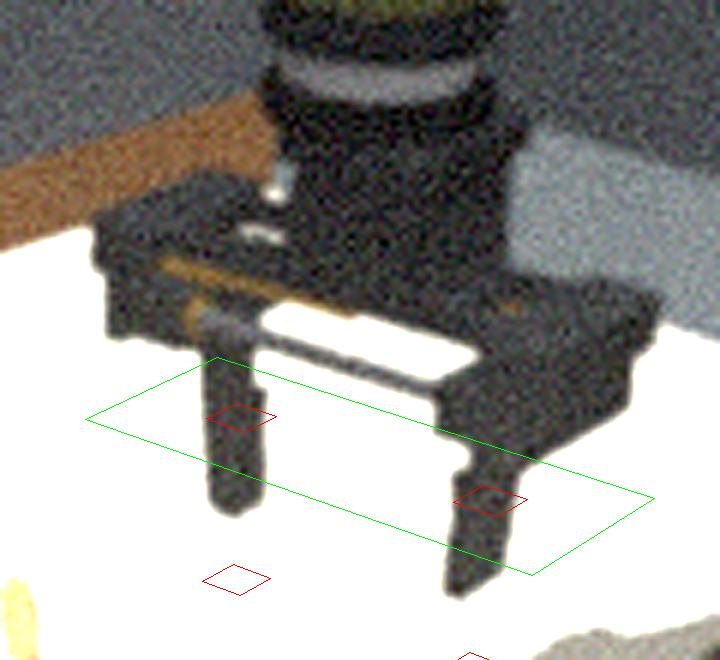

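Run:
```python
import cv2
im=cv2.imread('pics/scene0.png')[0:200,230:430]
cv2.imwrite('pics/s0c.png',cv2.resize(im,None,fx=3,fy=3))
```

```text
(no output)
```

View pics/s0c.png

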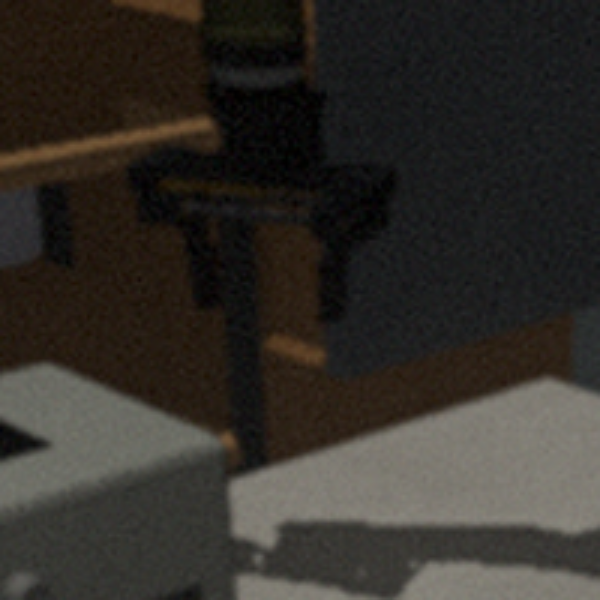

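Call:
jog_arm:
  rows:
    - [[0.001,-0.004,0.03],0]
    - [[0.001,-0.004,0.06],0]
    - [[0.001,-0.004,0.066],0]
    - [[0.001,-0.004,0.066],0]
    - [[0.001,-0.004,0.066],0]
    - [[0.001,-0.004,0.066],0]

```text
clock: 4.38
tool_pos: [0.515, 0.0217, 0.1975]
eef_rot: [0.998, 0.058, 0.001, -0.0]
contact_force: [-0.8, 0.5, 0.6]
opening: 1.0
```

```bash
cat >> h.py <<'E'
def view(f,x0=255,y0=90,w=130,h=110,k=6):
    im=snapshot('scene')[y0:y0+h,x0:x0+w].copy();im=cv2.resize(im,None,fx=k,fy=k,interpolation=cv2.INTER_CUBIC);im=np.clip(im*2.2,0,255).astype('uint8')
    cv2.imwrite(f,im[:,:,::-1])
E
python3 - <<'E'
from h import *
plan((.514,.022,.157),7);view('pics/s4.png');plan((.514,.022,.157),7)
E
```

```text
t 4.38 pos [0.515  0.0217 0.1975] tilt [ 2.9e-03  2.0e-04 -1.0e+00] yawx 6.62 shift [-0.0014 -0.0005  0.054 ] turn -0.0034 q [-0.02  0.59 -0.18  1.93  0.17  0.63 -1.76] F [-0.8  0.5  0.6] [0.05 0.04 0.05] op 1.0
t 4.43 pos [0.5149 0.0217 0.1975] tilt [ 2.9e-03  2.0e-04 -1.0e+00] yawx 6.61 shift [-0.0013 -0.0006  0.054 ] turn -0.0034 q [-0.02  0.59 -0.18  1.93  0.17  0.63 -1.76] F [-0.6  0.5  0.7] [ 0.03 -0.01  0.01] op 0.998
```

View pics/s4.png

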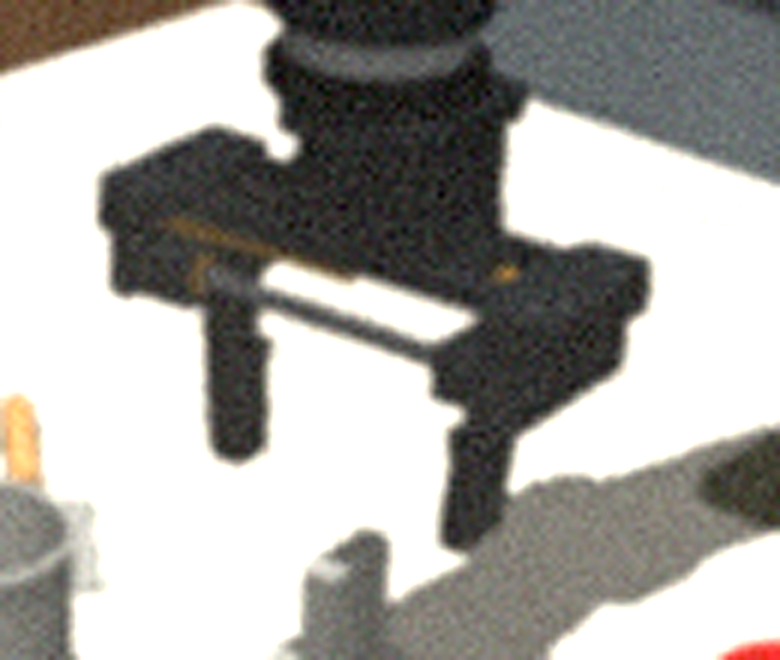

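Call:
jog_arm:
  rows:
    - [[-0.001,0,0.03],-0.003]
    - [[-0.001,0,0.05],-0.003]
    - [[-0.001,0,0.05],-0.003]
    - [[-0.001,0,0.05],-0.003]
    - [[-0.001,0,0.05],-0.003]

```text
clock: 4.85
tool_pos: [0.514, 0.0217, 0.1597]
eef_rot: [0.998, 0.061, 0.001, -0.0]
contact_force: [-0.5, -0.4, -0.1]
opening: 0.999
```

Run:
```python
from h import *
plan((.514,.022,.157),7);view('pics/s5.png',y0=105);plan((.514,.022,.157),7)
save('top','pics/t5.png')
```

```text
t 4.85 pos [0.514  0.0217 0.1597] tilt [ 1.9e-03  2.0e-04 -1.0e+00] yawx 6.97 shift [ 0.0001 -0.0004  0.0035] turn -0.0003 q [-0.03  0.65 -0.16  1.97  0.19  0.53 -1.78] F [-0.5 -0.4 -0.1] [ 0.01  0.06 -0.02] op 0.999
t 4.9 pos [0.5141 0.0217 0.1598] tilt [ 2.4e-03  2.0e-04 -1.0e+00] yawx 6.97 shift [-0.0001 -0.0004  0.0037] turn -0.0002 q [-0.03  0.65 -0.16  1.97  0.19  0.53 -1.78] F [ 0.3 -0.1  0.5] [ 0.03 -0.03 -0.03] op 0.996
```

View pics/s5.png

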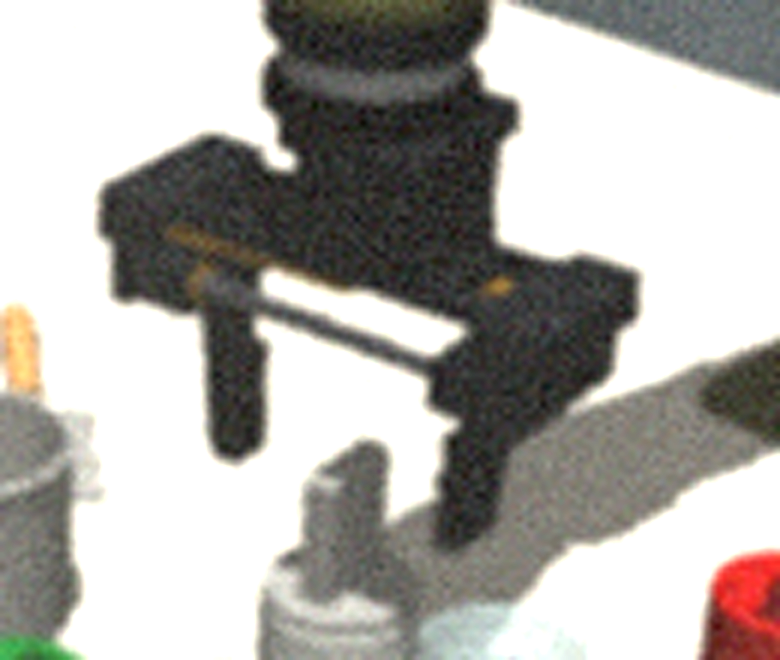

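View pics/t5.png

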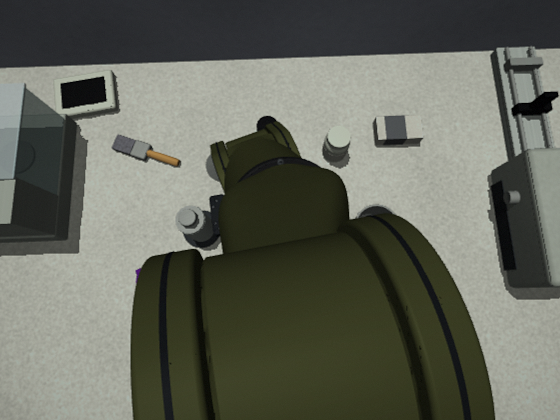

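Run:
```python
from h import *
s=get_state();M=R.from_quat(s['eef_rot']).as_matrix();p=s['tool_pos']
im0=cv2.imread('pics/t5.png');x0,y0,w,h,k=190,165,50,80,8
outs=[]
for off in((0,0,0),(0,0,.032),(-.0115,-.0115,.024)):
  im=cv2.resize(im0[y0:y0+h,x0:x0+w],None,fx=5,fy=5*1.,interpolation=cv2.INTER_CUBIC);im=np.clip(im*2.2,0,255).astype('uint8')
  for z,c in((-.042,(0,255,0)),(-.075,(0,0,255))):
    q=np.array([(proj('top',p+off+M@np.array(u+(z,)))-[x0,y0]+.5)*5 for u in((.0375,.0935),(.0375,-.0935),(-.0375,-.0935),(-.0375,.0935))]);cv2.polylines(im,[np.round(q).astype(int)],True,c,1)
  outs.append(im)
cv2.imwrite('pics/t5c.png',np.hstack(outs))
```

```text
(no output)
```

View pics/t5c.png

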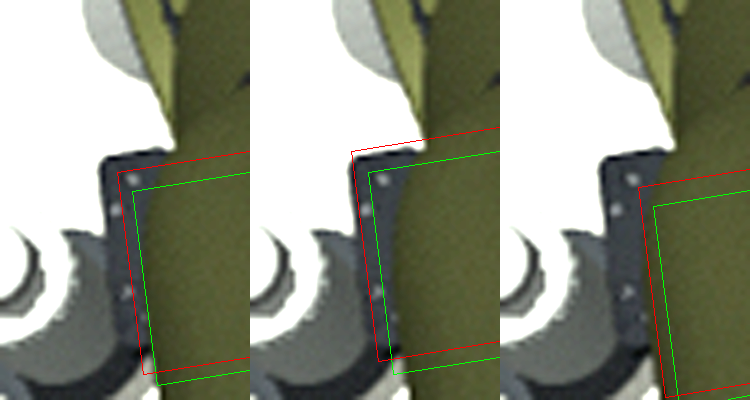

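With hypothesis A (gripper about 32 mm higher than reported, x and y correct), the top view matches the body outline and the scene view matches too. So the reported z is about 30 mm low. I'll descend 25 mm more, watching the force.

Call:
jog_arm:
  rows:
    - [[0,0,0.01],0]
    - [[0,0,0.02],0]
    - [[0,0,0.03],0]
    - [[0,0,0.034],0]
    - [[0,0,0.034],0]
    - [[0,0,0.034],0]

```text
clock: 5.45
tool_pos: [0.5129, 0.0216, 0.1326]
eef_rot: [0.998, 0.061, -0.0, 0.0]
contact_force: [0.6, 0.1, 0.6]
opening: 0.998
```

Run:
```python
from h import *
view('pics/s6.png',y0=105);plan((.514,.022,.157),7)
```

```text
t 5.5 pos [0.5131 0.0217 0.1329] tilt [-3.e-04 -1.e-04 -1.e+00] yawx 6.98 shift [ 0.0012 -0.0003 -0.0321] turn -0.0001 q [-0.04  0.7  -0.14  1.99  0.21  0.47 -1.79] F [-0.  -0.2  0.6] [ 0.   -0.05 -0.04] op 0.999
```

View pics/s6.png

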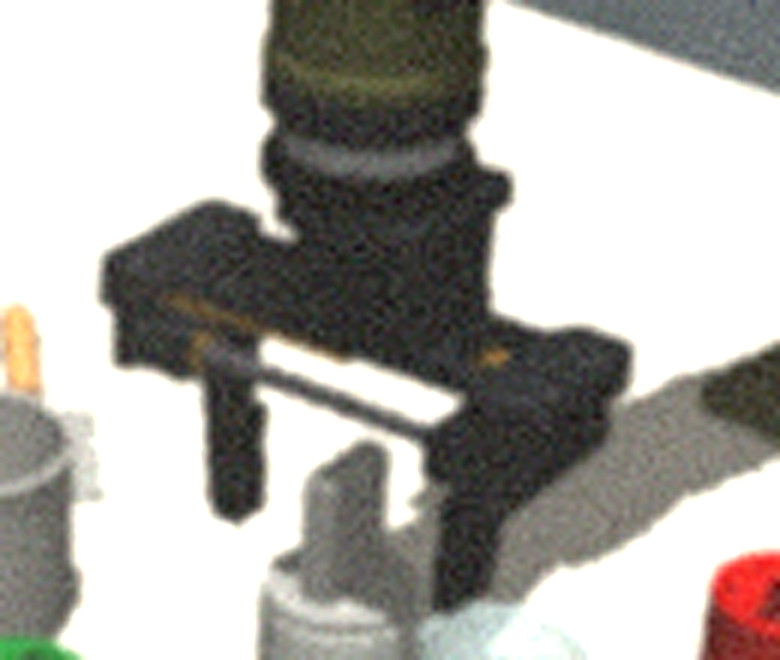

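Call:
jog_arm:
  rows:
    - [[0.001,0,0],0]
    - [[0.001,0,0],0]
    - [[0.001,0,0],0]
    - [[0.001,0,0],0]
    - [[0.001,0,0],0]
    - [[0.001,0,0],0]
    - [[0.001,0,0],0]
    - [[0.001,0,0],0]
  gripper: 5
  newtons: 25

```text
clock: 6.17
tool_pos: [0.5139, 0.0217, 0.1331]
eef_rot: [0.998, 0.061, 0.0, 0.0]
contact_force: [0.0, 0.0, -0.8]
opening: 0.414
```

Run:
```python
from h import *
view('pics/s7.png',y0=105);plan((.514,.022,.157),7)
```

```text
t 6.22 pos [0.5139 0.0217 0.1331] tilt [ 1.e-04 -1.e-04 -1.e+00] yawx 6.98 shift [ 0.0002 -0.0004 -0.0319] turn -0.0002 q [-0.04  0.7  -0.14  1.99  0.21  0.47 -1.79] F [-0.2 -0.3  0. ] [0.08 0.03 0.  ] op 0.373
```

View pics/s7.png

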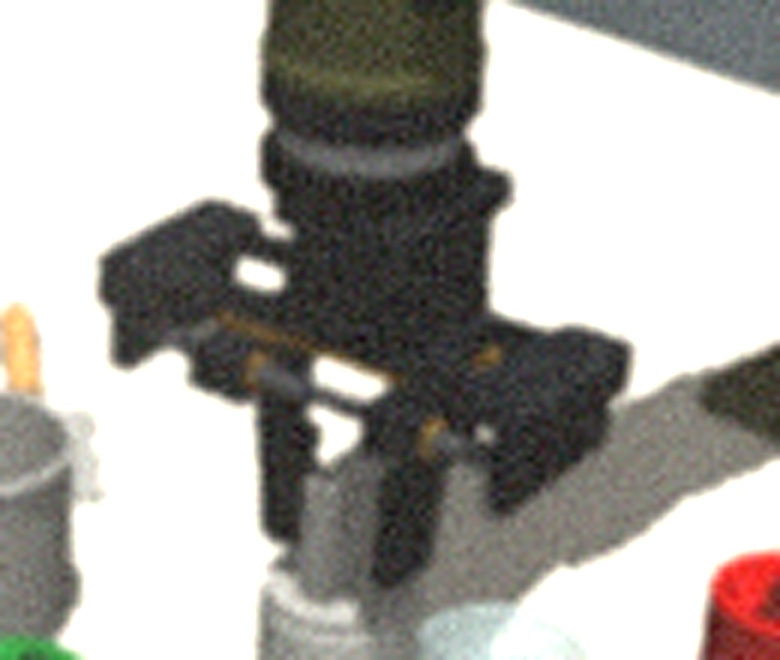

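Call:
jog_arm:
  rows:
    - [[0,0,0],0]
    - [[0,0,0],0]
    - [[0,0,0],0]
    - [[0,0,0],0]
    - [[0,0,0],0]
    - [[0,0,0],0]

```text
clock: 6.72
tool_pos: [0.5139, 0.0217, 0.1331]
eef_rot: [0.998, 0.061, 0.0, 0.0]
contact_force: [-0.4, -0.5, 0.5]
opening: 0.161
```

Run:
```python
from h import *
view('pics/s8.png',y0=105);plan((.514,.022,.157),7)
```

```text
t 6.77 pos [0.5139 0.0217 0.1331] tilt [ 1.e-04 -1.e-04 -1.e+00] yawx 6.97 shift [ 0.0002 -0.0004 -0.0319] turn -0.0002 q [-0.04  0.7  -0.14  1.99  0.21  0.47 -1.79] F [ 0.3 -0.7 -0.9] [-0.06  0.01  0.  ] op 0.153
```

View pics/s8.png

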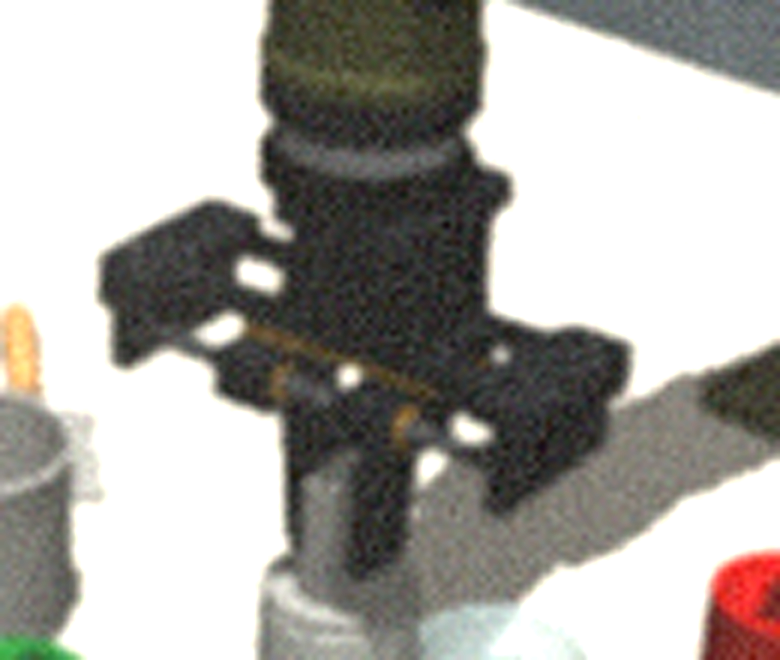

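Call:
jog_arm:
  rows:
    - [[0,0,-0.001],0]
    - [[0,0,-0.002],0]
    - [[0,0,-0.003],0]
    - [[0,0,-0.004],0]
    - [[0,0,-0.004],0]
    - [[0,0,-0.004],0]

```text
clock: 7.27
tool_pos: [0.5138, 0.0217, 0.136]
eef_rot: [0.998, 0.061, -0.0, 0.0]
contact_force: [0.3, 0.4, -2.2]
opening: 0.156
```

Run:
```python
from h import *
plan((.514,.022,.157),7)
```

```text
t 7.27 pos [0.5138 0.0217 0.136 ] tilt [-1.e-04 -1.e-04 -1.e+00] yawx 6.98 shift [ 0.0003 -0.0003 -0.0279] turn -0.0002 q [-0.04  0.69 -0.15  1.99  0.21  0.48 -1.79] F [ 0.3  0.4 -2.2] [ 0.05  0.01 -0.02] op 0.156
```

Call:
jog_arm:
  rows:
    - [[0,0,-0.001],0]
    - [[0,0,-0.002],0]
    - [[0,0,-0.002],0]
    - [[0,0,-0.002],0]

```text
clock: 7.6
tool_pos: [0.5136, 0.0217, 0.1366]
eef_rot: [0.998, 0.061, -0.001, -0.0]
contact_force: [2.5, 1.1, -18.6]
opening: 0.159
```

Call:
jog_arm:
  rows:
    - [[0,0,0.001],0]
    - [[0,0,0.001],-0.017]
    - [[0,0,0.001],-0.035]
    - [[0,0,0.001],-0.052]
    - [[0,0,0.001],-0.07]
    - [[0,0,0.001],-0.07]
    - [[0,0,0.001],-0.07]

```text
clock: 8.18
tool_pos: [0.514, 0.0212, 0.1374]
eef_rot: [0.991, 0.131, 0.0, 0.0]
contact_force: [-0.5, 1.6, -6.6]
opening: 0.159
```

Run:
```python
from h import *
plan((.514,.022,.157),7)
```

```text
t 8.18 pos [0.514  0.0212 0.1374] tilt [ 5.e-04 -7.e-04 -1.e+00] yawx 15.02 shift [ 0.0003 -0.001  -0.0262] turn 0.07 q [-0.02  0.69 -0.18  1.98  0.26  0.49 -1.7 ] F [-0.5  1.6 -6.6] [0.28 0.14 0.17] op 0.159
```

Call:
jog_arm:
  rows:
    - [[0,0,0],-0.017]
    - [[0,0,0],-0.035]
    - [[0,0,0],-0.052]
    - [[0,0,0],-0.052]

```text
clock: 8.52
tool_pos: [0.5146, 0.0213, 0.1373]
eef_rot: [0.983, 0.183, 0.001, 0.0]
contact_force: [-0.1, -0.4, -0.9]
opening: 0.161
```

Call:
jog_arm:
  rows:
    - [[0,0,0],-0.017]
    - [[0,0,0],-0.035]
    - [[0,0,0],-0.052]
    - [[0,0,0],-0.052]

```text
clock: 8.85
tool_pos: [0.514, 0.0217, 0.1369]
eef_rot: [0.972, 0.234, 0.0, -0.0]
contact_force: [-0.4, 0.2, -1.9]
opening: 0.162
```

Run:
```python
from h import *
plan((.514,.022,.157),7)
```

```text
t 8.85 pos [0.514  0.0217 0.1369] tilt [ 2.e-04  1.e-04 -1.e+00] yawx 27.05 shift [ 0.0003 -0.0004 -0.0268] turn 0.175 q [ 0.02  0.7  -0.24  1.98  0.33  0.5  -1.56] F [-0.4  0.2 -1.9] [0.02 0.02 0.01] op 0.162
```

Call:
jog_arm:
  rows:
    - [[0,0,-0.001],0]
    - [[0,0,-0.0015],0]
    - [[0,0,-0.0015],0]
    - [[0,0,-0.0015],0]

```text
clock: 9.18
tool_pos: [0.5139, 0.0217, 0.138]
eef_rot: [0.973, 0.233, 0.0, 0.0]
contact_force: [0.8, -1.2, -1.8]
opening: 0.157
```

Call:
jog_arm:
  rows:
    - [[0,0,-0.001],0]
    - [[0,0,-0.0015],0]
    - [[0,0,-0.0015],0]
    - [[0,0,-0.0015],0]

```text
clock: 9.52
tool_pos: [0.5139, 0.0217, 0.1391]
eef_rot: [0.973, 0.233, 0.0, 0.0]
contact_force: [-0.2, -0.3, -2.0]
opening: 0.152
```

Call:
jog_arm:
  rows:
    - [[0,0,-0.001],0]
    - [[0,0,-0.0015],0]
    - [[0,0,-0.0015],0]
    - [[0,0,-0.0015],0]

```text
clock: 9.85
tool_pos: [0.5139, 0.0217, 0.1402]
eef_rot: [0.973, 0.233, 0.0, 0.0]
contact_force: [0.2, -0.0, -1.6]
opening: 0.154
```

Run:
```python
from h import *
plan((.514,.022,.157),7);view('pics/s9.png',y0=105)
```

```text
t 9.85 pos [0.5139 0.0217 0.1402] tilt [ 1.e-04 -1.e-04 -1.e+00] yawx 26.92 shift [ 0.0003 -0.0003 -0.0224] turn 0.1738 q [ 0.02  0.69 -0.24  1.98  0.32  0.51 -1.56] F [ 0.2 -0.  -1.6] [-0.02 -0.   -0.02] op 0.154
```

View pics/s9.png

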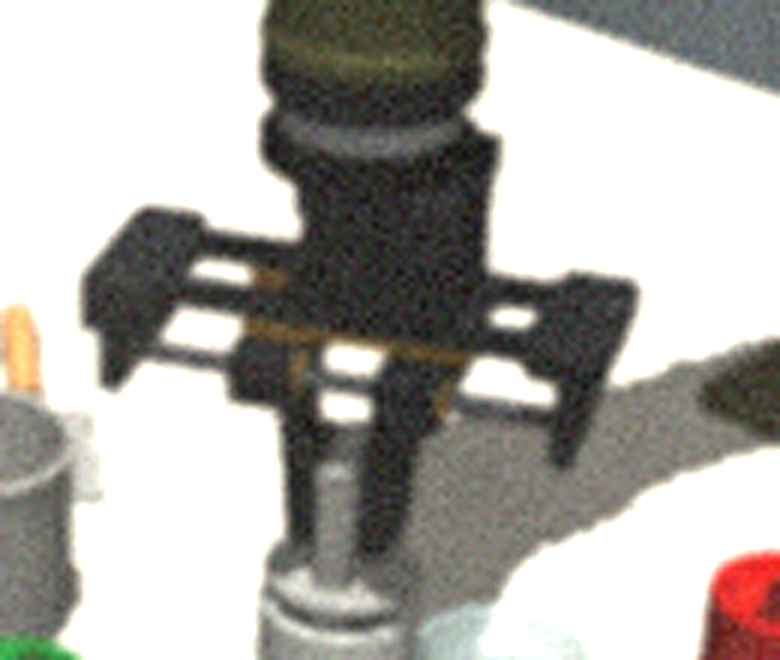

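The flange has risen off the rim by about 7 mm, more than the 3 mm block, with only the lance's weight (~2 N) on the wrist. So the pin is in its slot at about 20°, and I can draw straight up.

Call:
jog_arm:
  rows:
    - [[0,0,-0.003],0]
    - [[0,0,-0.006],0]
    - [[0,0,-0.009],0]
    - [[0,0,-0.012],0]
    - [[0,0,-0.015],0]
    - [[0,0,-0.018],0]
    - [[0,0,-0.02],0]

```text
clock: 10.48
tool_pos: [0.514, 0.0217, 0.1556]
eef_rot: [0.973, 0.233, 0.0, 0.0]
contact_force: [0.1, -0.2, -1.1]
opening: 0.157
```

Call:
jog_arm:
  rows:
    - [[0,0,-0.01],0]
    - [[0,0,-0.02],0]
    - [[0,0,-0.03],0]
    - [[0,0,-0.04],0]
    - [[0,0,-0.05],0]
    - [[0,0,-0.06],0]
    - [[0,0,-0.07],0]
    - [[0,0,-0.08],0]
    - [[0,0,-0.08],0]

```text
clock: 11.23
tool_pos: [0.5148, 0.0219, 0.2168]
eef_rot: [0.973, 0.233, 0.001, 0.0]
contact_force: [0.4, 0.8, -1.8]
opening: 0.16
```

Run:
```python
from h import *
plan((.514,.022,.28),26.9);save('scene','pics/s10.png',s=1.4)
```

```text
t 11.23 pos [0.5148 0.0219 0.2168] tilt [ 2.8e-03  3.0e-04 -1.0e+00] yawx 26.91 shift [-0.0007 -0.0006 -0.0843] turn 0.0001 q [ 0.06  0.57 -0.31  1.91  0.26  0.7  -1.5 ] F [ 0.4  0.8 -1.8] [-0.01 -0.    0.02] op 0.16
```

View pics/s10.png

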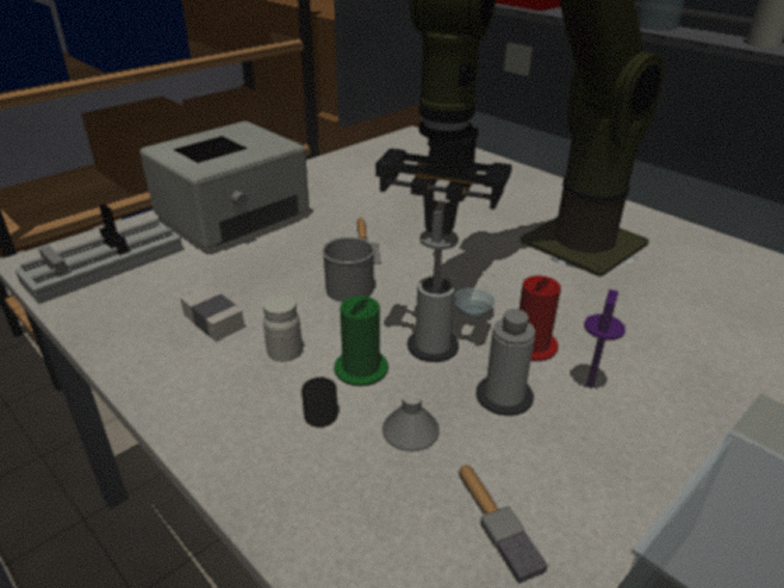

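Call:
jog_arm:
  rows:
    - [[0,0,-0.015],0]
    - [[0,0,-0.03],0]
    - [[0,0,-0.045],0]
    - [[0,0,-0.06],0]
    - [[0,0,-0.075],0]
    - [[0,0,-0.088],0]
    - [[0,0,-0.088],0]
    - [[0,0,-0.088],0]

```text
clock: 11.95
tool_pos: [0.5138, 0.0217, 0.281]
eef_rot: [0.973, 0.233, 0.0, 0.0]
contact_force: [0.7, 0.0, -2.5]
opening: 0.154
```

Run:
```python
from h import *
plan((.501,-.21,.283),26.9);save('scene','pics/s11.png',(220,60,420,260),3)
```

```text
t 11.95 pos [0.5138 0.0217 0.281 ] tilt [ 1.e-04 -1.e-04 -1.e+00] yawx 26.91 shift [-0.155   0.2677 -0.0026] turn 0.0001 q [ 0.09  0.49 -0.34  1.82  0.21  0.86 -1.45] F [ 0.7  0.  -2.5] [0.02 0.03 0.01] op 0.154
```

View pics/s11.png

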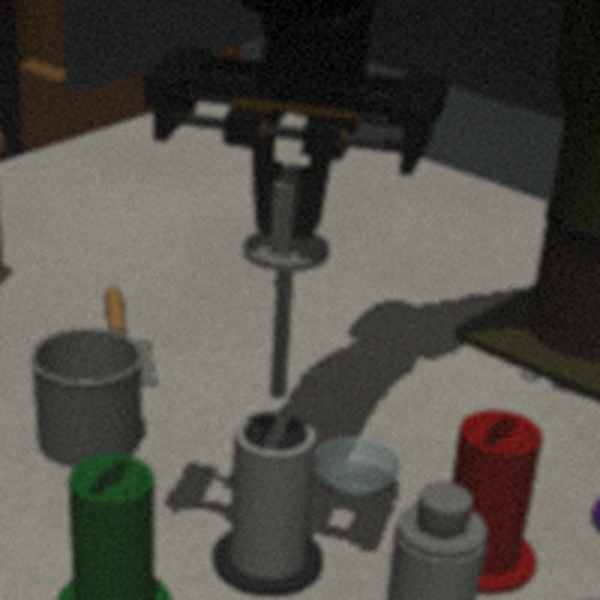

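Call:
jog_arm:
  rows:
    - [[-0.007,0.013,0],0]
    - [[-0.02,0.035,0],0]
    - [[-0.035,0.06,0],0]
    - [[-0.05,0.086,0],0]
    - [[-0.065,0.112,0],0]
    - [[-0.08,0.138,0],0]
    - [[-0.095,0.164,0],0]
    - [[-0.11,0.19,0],0]
    - [[-0.125,0.216,0],0]
    - [[-0.138,0.239,0],0]
    - [[-0.148,0.256,0],0]
    - [[-0.153,0.265,0],0]
    - [[-0.155,0.268,0],0]
    - [[-0.155,0.268,0],0]
    - [[-0.155,0.268,0],0]
    - [[-0.155,0.268,0],0]

```text
clock: 13.33
tool_pos: [0.5014, -0.2087, 0.2812]
eef_rot: [0.972, 0.234, 0.0, -0.0]
contact_force: [0.2, 0.5, -1.4]
opening: 0.155
```

Run:
```python
from h import *
plan((.501,-.21,.283),26.9);save('scene','pics/s12.png',(160,60,320,220),3.7);save('top','pics/t12.png',s=1.4)
print([(round(d['p'],2),np.round(d['pixel'])) for d in mark_of('lance','scene')])
```

```text
t 13.33 pos [ 0.5014 -0.2087  0.2812] tilt [-0.e+00  8.e-04 -1.e+00] yawx 27.04 shift [-0.0013  0.0013 -0.0025] turn 0.0012 q [ 0.52  0.53 -0.34  1.74  0.21  0.91 -1.  ] F [ 0.2  0.5 -1.4] [ 0.04 -0.   -0.  ] op 0.155
[(0.82, array([152., 249.])), (0.79, array([274., 424.]))]
```

View pics/s12.png

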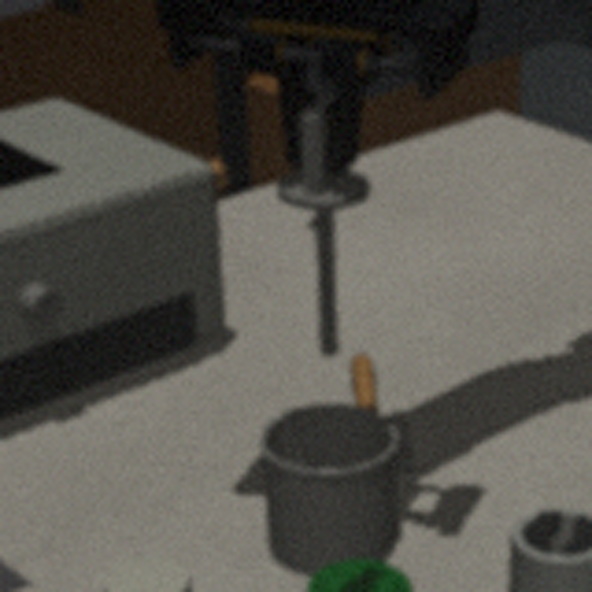

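View pics/t12.png

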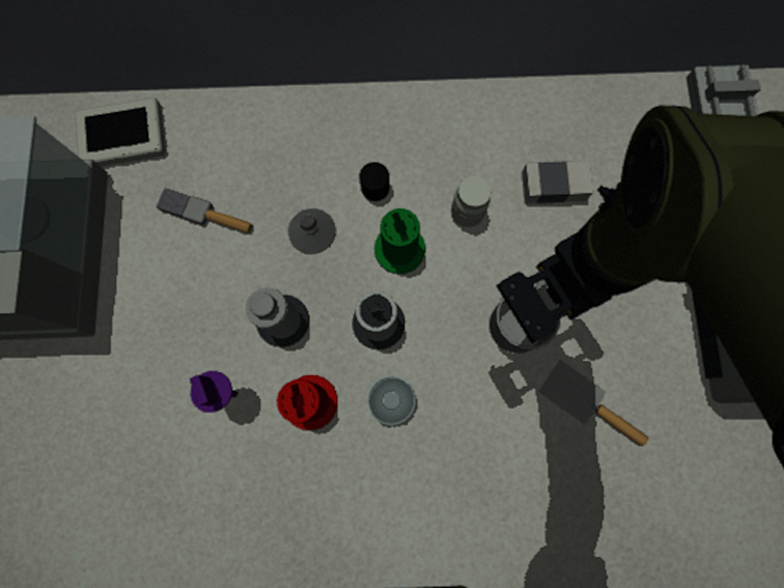

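Call:
jog_arm:
  rows:
    - [[0,0,0.013],0]
    - [[0,0,0.03],0]
    - [[0,0,0.05],0]
    - [[0,0,0.065],0]
    - [[0,0,0.077],0]
    - [[0,0,0.077],0]
    - [[0,0,0.077],0]

```text
clock: 14.07
tool_pos: [0.501, -0.2099, 0.223]
eef_rot: [0.973, 0.233, -0.0, -0.0]
contact_force: [-0.1, 0.2, -1.3]
opening: 0.162
```

Run:
```python
from h import *
plan((.5005,-.2105,.127),26.9)
x0,y0,w,k=200,110,100,6
im=snapshot('scene')[y0:y0+w,x0:x0+w];im=cv2.resize(im,None,fx=k,fy=k,interpolation=cv2.INTER_CUBIC);im=np.clip(im*1.8,0,255).astype('uint8');cv2.imwrite('pics/s13.png',im[:,:,::-1])
for P in((.5005,-.2105,.1),(.5005,-.2105,.09)):print((proj('scene',P)-[x0,y0]+.5)*k)
```

```text
t 14.07 pos [ 0.501  -0.2099  0.223 ] tilt [-9.e-04  4.e-04 -1.e+00] yawx 26.93 shift [-0.0009  0.0005  0.128 ] turn 0.0003 q [ 0.5   0.6  -0.31  1.82  0.25  0.76 -1.04] F [-0.1  0.2 -1.3] [0.02 0.02 0.01] op 0.162
[302.81778391 388.05249089]
[303.47104078 408.07400968]
```

View pics/s13.png

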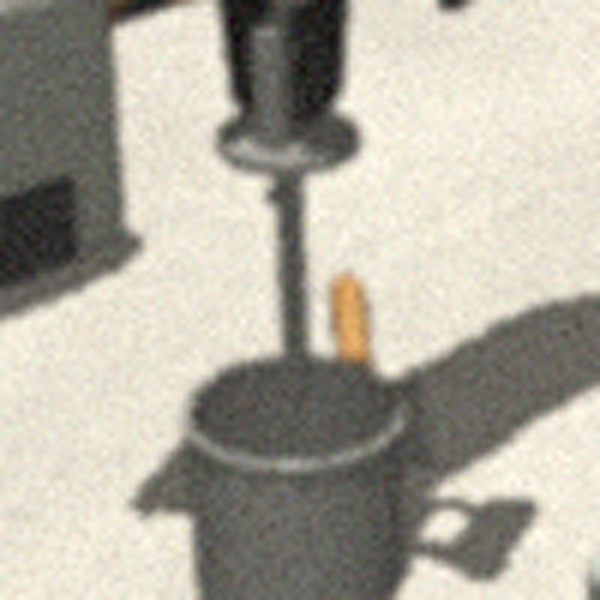

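Run:
```python
from h import *
x0,y0,w,k=225,155,50,11
im=np.mean([snapshot('scene')[y0:y0+w,x0:x0+w].astype(float) for _ in range(4)],0);im=cv2.resize(im,None,fx=k,fy=k,interpolation=cv2.INTER_CUBIC);im=np.clip((im-25)*5,0,255).astype('uint8');cv2.imwrite('pics/s14.png',im[:,:,::-1])
for P in((.5005,-.2105,.1),(.5005,-.2105,.09)):print((proj('scene',P)-[x0,y0]+.5)*k)
```

```text
[280.16593718 216.42956664]
[281.36357477 253.13568442]
```

View pics/s14.png

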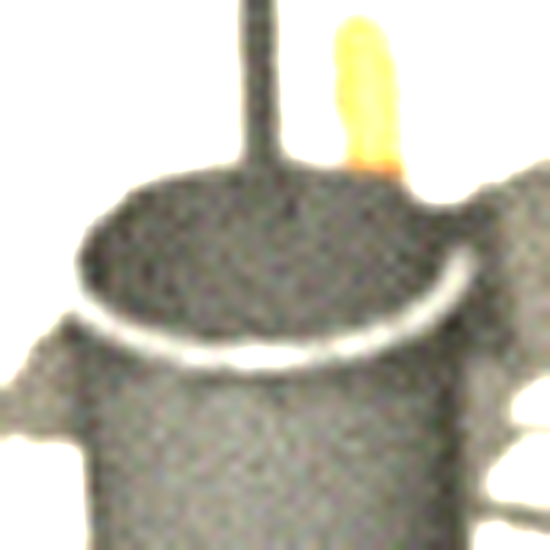

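Call:
jog_arm:
  rows:
    - [[0,0,0.01],0]
    - [[0,0,0.02],0]
    - [[0,0,0.03],0]
    - [[0,0,0.04],0]
    - [[0,0,0.05],0]
    - [[0,0,0.06],0]
    - [[0,0,0.06],0]
    - [[0,0,0.06],0]

```text
clock: 14.98
tool_pos: [0.5009, -0.21, 0.1779]
eef_rot: [0.973, 0.233, -0.001, -0.0]
contact_force: [0.2, 0.5, -1.8]
opening: 0.154
```

Run:
```python
from h import *
plan((.5005,-.2105,.127),26.9)
x0,y0,w,k=200,110,100,6
im=snapshot('scene')[y0:y0+w,x0:x0+w];im=cv2.resize(im,None,fx=k,fy=k,interpolation=cv2.INTER_CUBIC);im=np.clip(im*1.8,0,255).astype('uint8');cv2.imwrite('pics/s15.png',im[:,:,::-1])
```

```text
t 14.98 pos [ 0.5009 -0.21    0.1779] tilt [-1.1e-03  4.0e-04 -1.0e+00] yawx 26.92 shift [-0.0007  0.0004  0.0678] turn 0.0002 q [ 0.48  0.66 -0.28  1.86  0.29  0.66 -1.07] F [ 0.2  0.5 -1.8] [-0.02 -0.03 -0.01] op 0.154
```

View pics/s15.png

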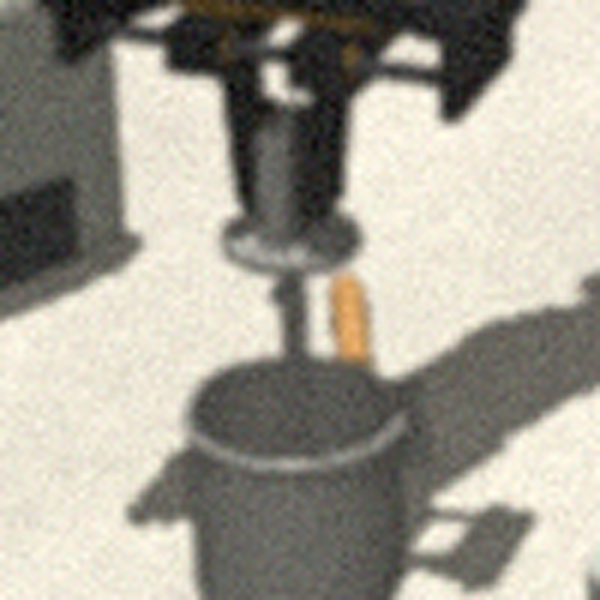

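Beaker hasn't moved and the rod is inside its rim. I continue to about 6 mm above the expected floor (TCP reading ~0.127).

Call:
jog_arm:
  rows:
    - [[0,0,0.01],0]
    - [[0,0,0.02],0]
    - [[0,0,0.03],0]
    - [[0,0,0.04],0]
    - [[0,0,0.05],0]
    - [[0,0,0.058],0]
    - [[0,0,0.06],0]
    - [[0,0,0.06],0]
    - [[0,0,0.06],0]

```text
clock: 15.78
tool_pos: [0.5014, -0.2101, 0.1335]
eef_rot: [0.973, 0.233, 0.0, 0.0]
contact_force: [1.0, -0.9, -1.6]
opening: 0.155
```

Call:
jog_arm:
  rows:
    - [[0,0,0.001],0]
    - [[0,0,0.002],0]
    - [[0,0,0.003],0]
    - [[0,0,0.004],0]
    - [[0,0,0.004],0]
    - [[0,0,0.004],0]

```text
clock: 16.28
tool_pos: [0.5012, -0.2102, 0.1305]
eef_rot: [0.973, 0.233, -0.0, 0.0]
contact_force: [-0.2, -0.6, -2.6]
opening: 0.156
```

Call:
jog_arm:
  rows:
    - [[0,0,0.001],0]
    - [[0,0,0.002],0]
    - [[0,0,0.003],0]
    - [[0,0,0.003],0]
    - [[0,0,0.003],0]

```text
clock: 16.7
tool_pos: [0.5012, -0.2101, 0.1281]
eef_rot: [0.973, 0.233, -0.0, -0.0]
contact_force: [-0.2, -0.2, -2.1]
opening: 0.154
```

Call:
jog_arm:
  rows:
    - [[0,0,0.001],0]
    - [[0,0,0.0015],0]
    - [[0,0,0.0015],0]
    - [[0,0,0.0015],0]

```text
clock: 17.03
tool_pos: [0.5013, -0.2102, 0.1271]
eef_rot: [0.973, 0.233, 0.0, 0.0]
contact_force: [0.1, -0.5, -2.4]
opening: 0.158
```

Call:
jog_arm:
  rows:
    - [[0,0,0.0005],0]
    - [[0,0,0.001],0]
    - [[0,0,0.001],0]
    - [[0,0,0.001],0]

```text
clock: 17.37
tool_pos: [0.5016, -0.2102, 0.127]
eef_rot: [0.973, 0.233, 0.0, 0.0]
contact_force: [-1.3, 0.6, 5.2]
opening: 0.156
```

Call:
jog_arm:
  rows:
    - [[0,0,0.0005],0]
    - [[0,0,0.001],0]
    - [[0,0,0.001],0]
    - [[0,0,0.001],0]

```text
clock: 17.7
tool_pos: [0.5019, -0.2103, 0.1269]
eef_rot: [0.973, 0.233, 0.001, 0.001]
contact_force: [-1.4, 1.1, 10.2]
opening: 0.155
```

Contact came at 0.127, exactly where predicted, with the force reversing to +10 N. I'll relax the push and then release.

Call:
jog_arm:
  rows:
    - [[0,0,-0.0005],0]
    - [[0,0,-0.001],0]
    - [[0,0,-0.001],0]
    - [[0,0,-0.001],0]

```text
clock: 18.03
tool_pos: [0.5017, -0.2102, 0.127]
eef_rot: [0.973, 0.233, 0.001, 0.0]
contact_force: [-0.4, 0.3, 6.8]
opening: 0.158
```

Call:
jog_arm:
  rows:
    - [[0,0,0],0]
    - [[0,0,0],0]
    - [[0,0,0],0]
    - [[0,0,0],0]
    - [[0,0,0],0]
    - [[0,0,0],0]
  newtons: 3

```text
clock: 18.53
tool_pos: [0.5013, -0.2102, 0.1264]
eef_rot: [0.973, 0.233, 0.0, 0.0]
contact_force: [0.5, 0.1, 5.5]
opening: 0.159
```

Call:
jog_arm:
  rows:
    - [[0,0,0],0]
    - [[0,0,0],0]
    - [[0,0,0],0]
    - [[0,0,0],0]
    - [[0,0,0],0]
    - [[0,0,0],0]
  gripper: 24

```text
clock: 19.03
tool_pos: [0.5011, -0.2101, 0.1262]
eef_rot: [0.973, 0.233, -0.0, -0.0]
contact_force: [1.6, -0.3, -0.5]
opening: 0.271
```

Run:
```python
from h import *
plan((.5005,-.2105,.127),26.9)
x0,y0,w,k=200,110,100,6
im=snapshot('scene')[y0:y0+w,x0:x0+w];im=cv2.resize(im,None,fx=k,fy=k,interpolation=cv2.INTER_CUBIC);im=np.clip(im*1.8,0,255).astype('uint8');cv2.imwrite('pics/s16.png',im[:,:,::-1])
```

```text
t 19.03 pos [ 0.5011 -0.2101  0.1262] tilt [-3.e-04  0.e+00 -1.e+00] yawx 26.92 shift [-0.0009  0.0001 -0.0011] turn 0.0002 q [ 0.46  0.74 -0.24  1.9   0.33  0.53 -1.11] F [ 1.6 -0.3 -0.5] [-0.08 -0.02  0.02] op 0.271
```

View pics/s16.png

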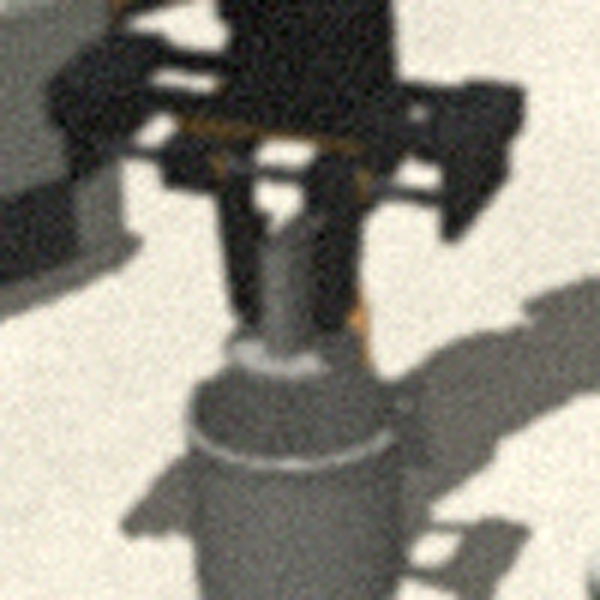

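Call:
jog_arm:
  rows:
    - [[0,0,0],0]
    - [[0,0,0],0]
    - [[0,0,0],0]
    - [[0,0,0],0]
    - [[0,0,0],0]
    - [[0,0,0],0]
    - [[0,0,0],0]
    - [[0,0,0],0]
  gripper: 80

```text
clock: 19.75
tool_pos: [0.5012, -0.2101, 0.1263]
eef_rot: [0.973, 0.233, 0.0, 0.0]
contact_force: [-0.9, -0.2, -0.1]
opening: 0.855
```

Call:
jog_arm:
  rows:
    - [[0,0,-0.01],0]
    - [[0,0,-0.025],0]
    - [[0,0,-0.045],0]
    - [[0,0,-0.065],0]
    - [[0,0,-0.085],0]
    - [[0,0,-0.11],0]
    - [[0,0,-0.14],0]
    - [[0,0,-0.17],0]
    - [[0,0,-0.2],0]
    - [[0,0,-0.2],0]
    - [[0,0,-0.2],0]

```text
clock: 20.67
tool_pos: [0.5018, -0.2103, 0.2777]
eef_rot: [0.973, 0.233, 0.001, 0.001]
contact_force: [-0.6, -0.8, -0.1]
opening: 0.907
```

Run:
```python
from h import *
plan((.30,-.40,.28),26.9)
save('scene','pics/s17.png',s=1.4)
```

```text
t 20.67 pos [ 0.5018 -0.2103  0.2777] tilt [ 0.0029 -0.0011 -1.    ] yawx 26.91 shift [-0.3544  0.1038 -0.0035] turn 0.0001 q [ 0.52  0.53 -0.34  1.75  0.22  0.89 -1.01] F [-0.6 -0.8 -0.1] [-0.03  0.03 -0.01] op 0.907
```

View pics/s17.png

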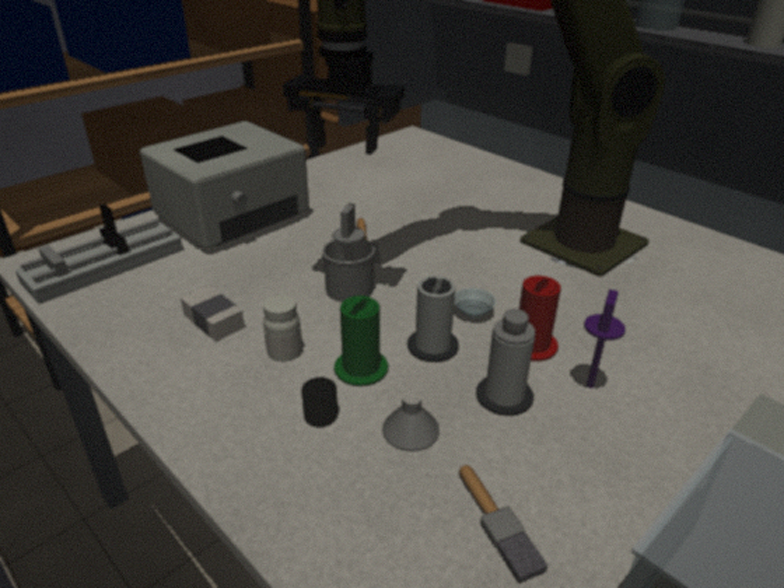

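The lance stands upright in the beaker at (348,240) in the 1.4x picture, the dock is empty and the bystanders are where they were. I'll take one last check from above and compare with the first pictures, then hand in.

Run:
```python
from h import *
a=cv2.imread('pics/s17.png').astype(int);b=cv2.imread('pics/scene0.png').astype(int)
d=cv2.GaussianBlur(np.abs(a-b).max(2).astype('float32'),(7,7),0)>22
n,_,st,_=cv2.connectedComponentsWithStats(d.astype('uint8'));print([s.tolist() for s in st[1:] if s[4]>60])
save('top','pics/t17.png',(180,120,460,320),2.8)
s=get_state();print(s['clock'],s['qd'].round(3),s['contact_force'].round(1))
print(workorder.finish_job())
```

```text
[[309, 0, 9, 13, 99], [331, 0, 7, 16, 82], [537, 0, 18, 23, 252], [620, 17, 16, 15, 150], [314, 38, 24, 12, 135], [274, 49, 25, 28, 343], [362, 66, 7, 15, 64], [318, 76, 19, 18, 236], [285, 86, 12, 22, 92], [317, 111, 8, 34, 142], [364, 115, 27, 41, 443], [306, 173, 254, 115, 9621], [418, 250, 37, 46, 1004], [312, 256, 13, 17, 162]]
20.7667 [-0.003  0.017  0.003  0.007 -0.001  0.003  0.   ] [ 0.9  0.5 -0.3]
the job is handed in; nothing more can be done
None
```

View pics/t17.png

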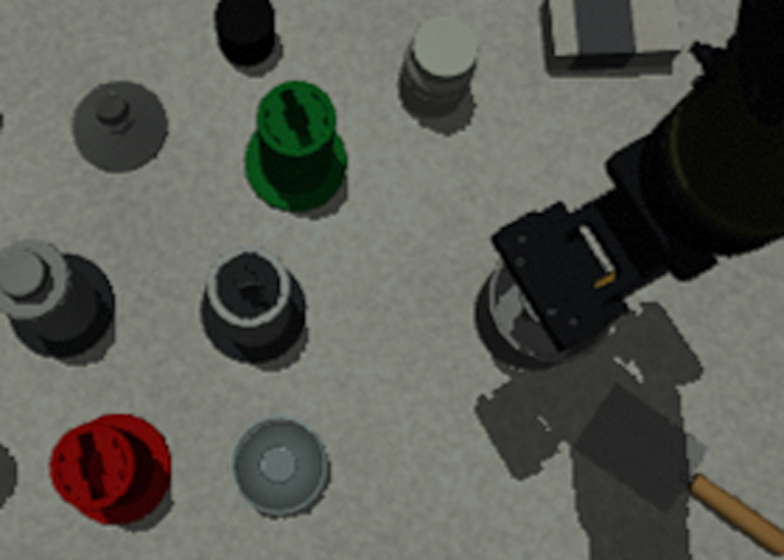

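The paddle-head lance is standing upright in the steel beaker, and I handed the job in at 20.8 s; the hand-in gives no verdict.

- **Unlocking:** I gripped the paddle across its thickness and turned it about 20° anticlockwise under a light pull. It then lifted freely with only its own weight (about 2 N) on the wrist. While I was setting the pull, before any turning, it briefly reached 18.6 N and I eased it off.
- **Placing:** I lowered it into the beaker until the foot touched the bottom. The force reversed at the height I had predicted, peaking at about 10 N. I eased off to about 5–7 N, opened the jaws and moved straight up.

**Last checks:**
- The last scene picture shows the lance and the beaker both upright, and its dock empty. Compared with the first picture, the only changes are the arm, its shadow, the emptied dock and the beaker area, where the lance now stands.
- The round-knobbed lance and the other things are where they were.
- The arm was still and touching nothing.

**Disagreements:**
- Both cameras showed the gripper about 30 mm higher than its reported height. I set the grasp height from the pictures instead, and the later forces and flange height fitted that.
- The scene camera also placed things about 2 px off from the top camera.
- The final top picture does not confirm the lance, because the gripper hid it there.

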